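# Fit the interrupter cam on its flatted spindle

### The job

Fit the brass interrupter cam, the part with the D-shaped bore and the pointed nose, onto the upright flatted spindle of the grey stand: turn it so that the flat in its bore matches the flat on the spindle and seat it fully home, lying level on the spindle's shoulder, then let go. Leave the plain round-bored brass collar where it is.

Things in the scene. Friction and masses are not known exactly. Their poses are not given: they have to be found in the camera images.
- cam_center (a point): Centre (half-way up, on the bore axis) of the loose brass cam, 0.4 kg, flat on the desk. 34 mm high, hub 52 mm across. Upright through bore: 36 mm diameter, cut by a flat wall 8 mm from the axis on its +x side (a D). The nose runs out to 52 mm along +x, on the flat's side. Grip it by two parallel flat flanks at y = -28 and +28 mm (56 mm over both, 36 mm long, full height). z is up.
- cam_nose (a point): Tip of the cam's nose, half-way up: 52 mm along the cam's +x from cam_center. Axes as cam_center.
- spindle_seat (a point): On the axis of the fixed steel spindle at its shoulder, 46 mm above the desk. Spindle 30 mm diameter, flat 5 mm from the axis on the +x side, 44 mm tall from here, top 8 mm tapering in 4 mm. Seated: cam nose along this +x, cam_center 17 mm above, 3 mm play. Grey stand: 85 mm along +x, 50 along -x, 45 each side; contact springs 65 mm out on +x, 28 mm above the shoulder. z is up.
- collar_center (a point): Centre (half-way up) of a loose plain brass collar, a bystander to be left alone: 52 mm diameter, 34 mm high, with a round bore of 22 mm and no nose.
There are look-alikes about, which are no part of the job. Leave any blue or purple look-alike of the part that bears cam_center alone.

How it is judged:
By the outcome, as a careful person would: the job done as asked, in the order asked, and still so for the second after the job is handed in, with the robot touching nothing.
It also fails if it takes over 38 s, if anything falls off the work surface, if the arm or the gripper's body presses on something with over 40 N, if the wrist force passes 120 N, or if a joint passes its speed limit or range.

### The arm

A 6-joint arm with a two-finger parallel gripper is mounted at the origin on the work surface. World frame = base frame: x ahead of the robot, y to its left, z up, the work surface at z = 0. Lengths are in m, angles in rad, forces in N, time in s.
With the tool pointing down it reaches from about 0.3 to 0.775 m from the base axis. Payload 14.6 kg.
Tool frame: the origin (TCP) lies between the finger pads; the fingertips stand 8 mm ahead of it and the grasp point (between the pads) lies 11 mm behind it; x points along the fingers, y is the direction in which the jaws open and shut, and the axes are right-handed (so a half turn about x gives the same grasp; the last joint's range is limited). The gripper opens to 94 mm and grips with 3 to 60 N. Pads are 16 mm wide; open, the fingers measure 119 mm over their backs; the gripper's body (75 mm by 177 mm) begins 78 mm behind the grasp point.
Start: joints at [-1.336, 0.3, 1.521, -0, 1.321, -0.067], TCP at [0.163, -0.525, 0.213] pointing down, gripper open.
Joint ranges: [-3.03, 3.03], [-0.79, 2.21], [0.23, 2.52], [-1.04, 4.18], [0, 3.07], [-2.55, 2.55]. Speed limits (rad/s): [2.22, 2.22, 2.57, 3.14, 3.14, 3.14].

### API

Orientations are given as [roll, pitch, yaw] about the fixed x, y, z axes, in that order (R = Rz(yaw) Ry(pitch) Rx(roll)).
In Python, from station import ctrl gives the robot as it stands.
- The arm moves only by the shell command python3 -m creep 'ROWS' [FORCE]. ROWS is a JSON object of lists of equal length, an entry for each row: "hand": the closure, from -1 (fully open) to 1 (shut); "slide": the shift along the tool's x, y, z in m, a list of three; "spin": the turn about the tool's x in degrees. A call has 1 to 12 rows; each row is the pose to reach, as a shift and turn from the pose commanded when the call began, along the tool's axes at that moment; what a row does not reach only later rows make up. A row lasts 1/12 s, in which the tool goes at most 41.7 mm and 7.16 degrees, less where a joint would pass 70% of its speed; a pose out of reach is approached as far as the arm can. A call with a gripper value outside its range is refused whole. The fingers move at their own pace and stop on an object; FORCE is the grip in N (left out, the last holds). Time passes only in rows, so rows that repeat a pose let the fingers close. It gives the time, the measured TCP pose, the force and the opening at its end, in the units of the state.
- ctrl.get_obs(): the state, without advancing time (a new reading comes with each control period).
- ctrl.camera(name): name is "side" or "top" or "wrist"; returns the picture (400x640x3 uint8, red, green, blue); there is no depth.
- ctrl.calibration(name): a dict with "K" (3x3 intrinsics, pixels), "R" (3x3) and "t" (3): a world point X has camera coordinates R X + t. Camera axes: x right, y down, z forward; pixel columns grow to the right and rows downward; lengths in m; the calibration is good to about 2 mm. A picture is of the moment at which its call begins: read the wrist's pose just before it. calibration takes no time and is no camera call; for the wrist camera it gives the pose at the moment of the call.
- ctrl.hand_in(): hands the job in, once; it reports no verdict.
The state is a dict: "time_s": time; "qpos": joint angles; "joint_vel": joint speeds; "tau": joint torques, N m; "ee_pos": TCP position; "eef_rot": TCP orientation; "force": force on the tool from outside, world axes, zero at the start; "moment": the same for the moment, N m; "grip_width": finger opening in m.
Only numpy, scipy, OpenCV 4.12 (cv2) and the standard library are available. Lean on these libraries where they do the work, as an engineer would, in place of code of your own. Each camera call takes 0.05 s, during which the arm holds its last target.

## Working session

There is one attempt and no reset: what is moved stays moved. The work goes in short steps, Python scripts to look and compute and a shell command to move; the robot and the scene stay as the last step left them, time stands still between calls to the robot, and variables do not carry over. Pictures are saved under pics/ and viewed, and the job is handed in when it is done.

```bash
ls; mkdir -p pics; cat > h.py <<'E'
import numpy as np, cv2
from station import ctrl
def snap(name,fn):
    c=ctrl.calibration(name); im=ctrl.camera(name); im=np.array(im)
    cv2.imwrite('pics/'+fn+'.png',im[:,:,::-1]); np.savez('pics/'+fn+'.npz',im=im,**{k:np.array(c[k]) for k in('K','R','t')})
    return im,c
def load(fn):
    d=np.load('pics/'+fn+'.npz'); return d['im'],d
def ray(c,uv,z):
    K,R,t=[np.array(c[k],float) for k in('K','R','t')]
    d=R.T@np.linalg.inv(K)@np.array([uv[0],uv[1],1.]); o=-R.T@t.ravel()
    return o+d*(z-o[2])/d[2]
def proj(c,X):
    K,R,t=[np.array(c[k],float) for k in('K','R','t')]
    p=K@(R@np.array(X,float)+t.ravel()); return p[:2]/p[2]
E
python3 - <<'E'
from h import *
print(ctrl.get_obs())
for n in('side','top','wrist'):
    im,c=snap(n,n+'0'); print(n,np.round(-np.array(c['R']).T@np.array(c['t']).ravel(),3))
E
```

```text
pics
{'time_s': 0.0, 'qpos': array([-1.33559448e+00,  3.00471059e-01,  1.52161310e+00, -3.29053994e-05,
        1.32071212e+00, -6.65925977e-02]), 'joint_vel': array([ 8.05856103e-04,  4.36683542e-04, -1.40678285e-05,  7.35018503e-04,
       -8.92439018e-04, -1.08869314e-03]), 'tau': array([ 1.72353277e-03, -5.31801581e+01, -3.52735054e+01,  7.08469329e-02,
        2.43713718e-02, -1.08839333e-04]), 'ee_pos': array([ 0.16340853, -0.52488073,  0.21287281]), 'eef_rot': array([-1.61091505,  1.56959228,  1.83248021]), 'force': array([ 0.35452019,  0.78756361, -0.52993472]), 'moment': array([0.03021363, 0.02542469, 0.00843228]), 'grip_width': 0.09387837366096283}
side [ 0.397 -0.516  0.591]
top [ 0.62  -0.008  0.843]
wrist [ 0.233 -0.504  0.384]
```

View pics/top0.png

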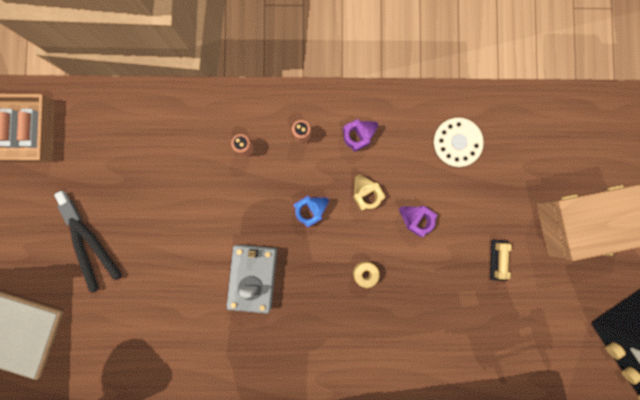

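View pics/side0.png

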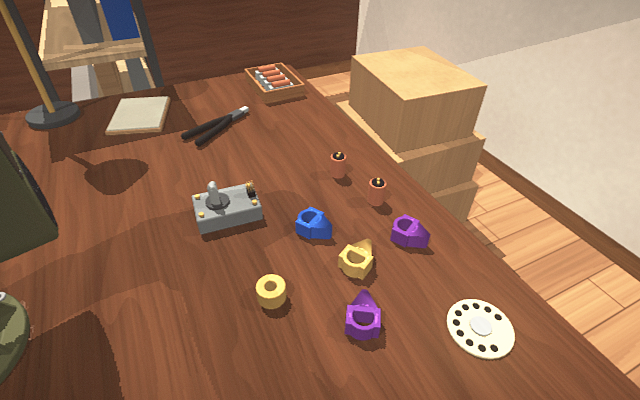

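View pics/wrist0.png

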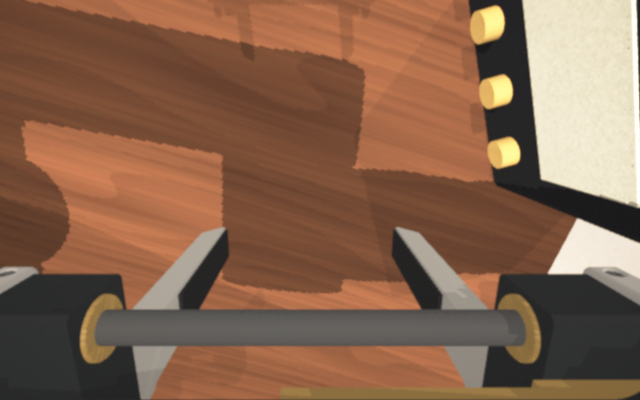

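The top view shows the brass cam at about (368,193) with its nose up-left near (358,178). The collar is at (366,275), the stand at (251,278), its spindle near (250,288) and the springs near (252,253). The blue and purple look-alikes surround the cam.

```bash
python3 - <<'E'
from h import *
im,c=load('top0')
a=cv2.resize(im[160:230,325:405],None,fx=5,fy=5,interpolation=cv2.INTER_CUBIC)
b=cv2.resize(im[238:320,215:290],None,fx=5,fy=5,interpolation=cv2.INTER_CUBIC)[:350*1+60]
H=max(a.shape[0],b.shape[0]); f=lambda x:np.pad(x,((0,H-x.shape[0]),(0,0),(0,0)))
cv2.imwrite('pics/topz.png',np.hstack([f(a),f(b)])[:,:,::-1])
for uv,z in [((368,193),.017),((358,178),.017),((366,275),.017),((250,288),.09),((252,253),.07),((310,210),.017),((422,222),.017),((360,134),.017)]:
    print(uv,ray(c,uv,z).round(3))
E
```

```text
(368, 193) [ 0.681 -0.124  0.017]
(358, 178) [ 0.714 -0.102  0.017]
(366, 275) [ 0.502 -0.12   0.017]
(250, 288) [0.486 0.12  0.09 ]
(252, 253) [0.554 0.12  0.07 ]
(310, 210) [0.643 0.003 0.017]
(422, 222) [ 0.618 -0.243  0.017]
(360, 134) [ 0.812 -0.107  0.017]
```

View pics/topz.png

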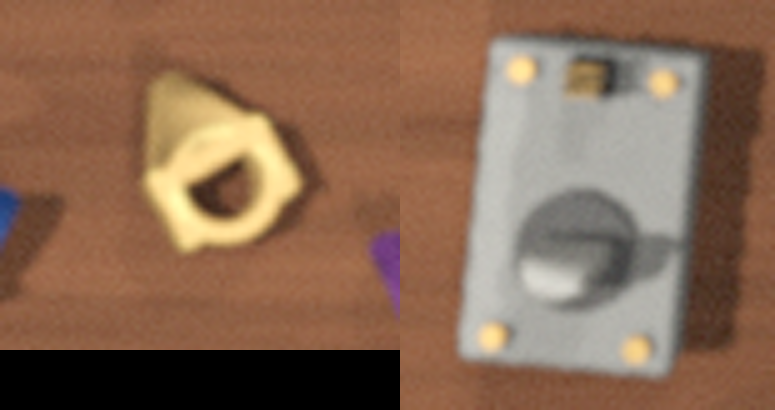

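```bash
cat >> h.py <<'E'
from scipy.spatial.transform import Rotation as Ro
def tool():
    o=ctrl.get_obs(); return o,np.array(o['ee_pos']),Ro.from_euler('xyz',o['eef_rot']).as_matrix()
def plan(X,ywdir=None):
    o,p,R=tool(); print('pos',p.round(4),'slide mm',(R.T@(np.array(X)-p)*1000).round(1))
    y=R[:,1]; print('tool y yaw',np.degrees(np.arctan2(y[1],y[0])).round(2),'x axis',R[:,0].round(3),'q6',o['qpos'][5].round(3),'t',o['time_s'],'F',np.round(o['force'],1),'w',o['grip_width'])
    if ywdir is not None:
        # candidate spins: positive spin about tool x (down) lowers world yaw
        d=np.degrees(np.arctan2(y[1],y[0]))
        s=[-( (ywdir-d+k*180+540)%360-180) for k in (0,1)]; print('spin options',np.round(s,2))
E
python3 - <<'E'
from h import *
o,p,R=tool(); print(R.round(3)); c=ctrl.calibration('wrist'); print(np.array(c['R']).round(3),'off in tool',(R.T@(-np.array(c['R']).T@np.array(c['t']).ravel()-p)).round(4)); print(c['K'])
plan([0.62,-0.17,0.213],124)
im,ct=load('top0')
# brass mask
def brass(im):
    h=cv2.cvtColor(im,cv2.COLOR_RGB2HSV); return ((h[...,0]>17)&(h[...,0]<32)&(h[...,1]>70)&(h[...,2]>110)).astype(np.uint8)
m=brass(im); n,l,s,ce=cv2.connectedComponentsWithStats(m)
for i in range(1,n):
    if s[i,4]>60: print(s[i],ce[i])
E
```

```text
[[-0.     0.297 -0.955]
 [ 0.001 -0.955 -0.297]
 [-1.    -0.001 -0.   ]]
[[ 0.296 -0.955 -0.002]
 [-0.924 -0.287  0.251]
 [-0.241 -0.073 -0.968]] off in tool [-0.1715  0.0004 -0.0724]
[[334.24945888   0.         309.91787532]
 [  0.         334.24945888 197.89894506]
 [  0.           0.           1.        ]]
pos [ 0.1634 -0.5249  0.213 ] slide mm [ 2.000e-01 -2.032e+02 -5.414e+02]
tool y yaw -72.71 x axis [-0.     0.001 -1.   ] q6 -0.067 t 0.15 F [-0.  -0.2 -0.8] w 0.09407323019808288
spin options [163.29 -16.71]
[354 175  31  35 654] [367.05198777 192.35321101]
[494 243  18  37 441] [502.98412698 260.70975057]
[353 262  26  26 485] [365.87835052 274.28453608]
[606 343  20  17 209] [615.77033493 350.55023923]
[622 368  18  16 199] [631.64824121 375.35175879]
```

```bash
python3 -m creep '{"hand":[-1,-1,-1,-1,-1,-1,-1,-1,-1,-1,-1,-1],"slide":[[0,-7,-20],[0,-0.02,-0.05],[0,-0.035,-0.09],[0,-0.05,-0.13],[0,-0.065,-0.17],[0,-0.08,-0.21],[0,-0.095,-0.25],[0,-0.11,-0.29],[0,-0.125,-0.33],[0,-0.14,-0.37],[0,-0.155,-0.41],[0,-0.17,-0.45]],"spin":[0,-2,-4,-6,-8,-10,-12,-14,-16,-17,-17,-17]}'
```

```text
time_s: 1.15
ee_pos: [0.5356, -0.2337, 0.2134]
eef_rot: [-0.402, 1.571, -2.944]
force: [0.6, -0.6, -0.5]
grip_width: 0.0942
```

My first row was typed in mm instead of m. The per-row limit clipped it, and its direction was right, so it did no harm. The arm is now at (0.536,-0.234).

```bash
python3 - <<'E'
from h import *
plan([0.68,-0.122,0.213],124)
E
```

```text
pos [ 0.5356 -0.2337  0.2134] slide mm [   0.4  -10.7 -182.2]
tool y yaw -55.63 x axis [-0. -0. -1.] q6 0.497 t 1.15 F [ 0.6 -0.6 -0.5] w 0.09415109839255925
spin options [-179.63    0.37]
```

```bash
python3 -m creep '{"hand":[-1,-1,-1,-1,-1,-1,-1],"slide":[[0,-0.002,-0.04],[0,-0.005,-0.08],[0,-0.008,-0.12],[0,-0.011,-0.155],[0,-0.011,-0.18],[0,-0.011,-0.182],[0,-0.011,-0.182]],"spin":[0,0,0,0,0,0,0]}'
python3 - <<'E'
from h import *
plan([0.68,-0.122,0.213],124)
im,c=snap('wrist','wrist1')
E
```

```text
time_s: 1.73
ee_pos: [0.6789, -0.1228, 0.2124]
eef_rot: [-0.79, 1.569, 2.953]
force: [0.1, -0.6, -0.0]
grip_width: 0.094
pos [ 0.6789 -0.1228  0.2124] slide mm [-0.6 -0.  -1.4]
tool y yaw -55.55 x axis [-0.001  0.    -1.   ] q6 0.738 t 1.7333 F [ 0.1 -0.6 -0. ] w 0.0939789320677892
spin options [-179.55    0.45]
```

View pics/wrist1.png

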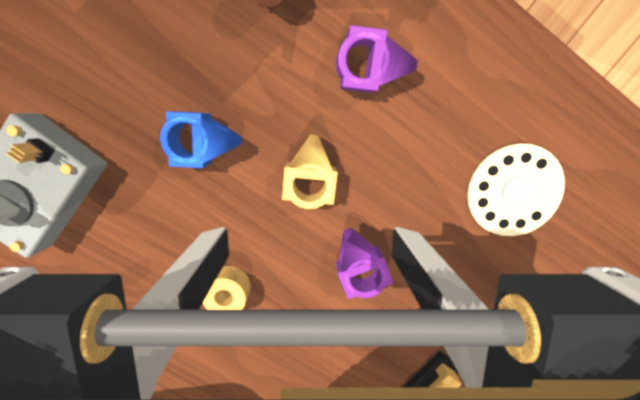

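The wrist view shows the cam between the fingers at about (310,185), with its nose up near (315,137). Zooming in for its corners.

```bash
python3 - <<'E'
from h import *
im,c=load('wrist1')
a=cv2.resize(im[125:220,265:355],None,fx=6,fy=6,interpolation=cv2.INTER_CUBIC)
cv2.imwrite('pics/w1z.png',a[:,:,::-1])
E
```

```text
(no output)
```

View pics/w1z.png

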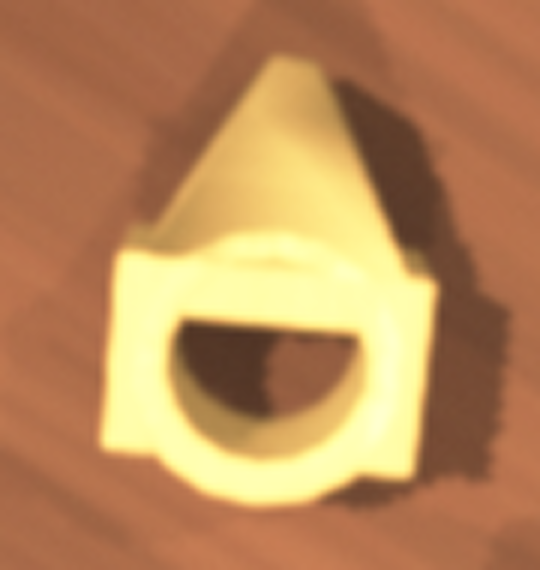

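```bash
python3 - <<'E'
from h import *
im,c=load('wrist1')
z=lambda p:((p[0]+.5)/6-.5+265,(p[1]+.5)/6-.5+125)
P=[ray(c,z(p),.034)[:2] for p in [(118,252),(436,288),(413,477),(101,447)]]
P=np.array(P);print(P.round(4))
print('widths',[np.linalg.norm(P[i]-P[(i+1)%4]).round(4) for i in range(4)])
ctr=P.mean(0)
d1=P[0]-P[3];d2=P[1]-P[2];w=P[0]-P[1];w2=P[3]-P[2];D=ray(c,z((180,320)),.034)[:2]-ray(c,z((358,333)),.034)[:2]
for d in (d1,d2): print('yaw x',np.degrees(np.arctan2(d[1],d[0])))
for d in (w,w2,D): print('yaw from y',np.degrees(np.arctan2(d[1],d[0]))-90, np.linalg.norm(d))
tip=ray(c,z((297,58)),.017)[:2]; print('ctr',ctr,'tip dir',np.degrees(np.arctan2(*(tip-ctr)[::-1])),np.linalg.norm(tip-ctr))
it,ct=load('top0'); 
for p in P: q=proj(ct,[*p,.034]); print((q-[325,160])*5)
# spindle estimate: stand corners in topz (offset 400 in x)
E
```

```text
[[ 0.6762 -0.0914]
 [ 0.7026 -0.1413]
 [ 0.672  -0.158 ]
 [ 0.6448 -0.1083]]
widths [np.float64(0.0564), np.float64(0.0349), np.float64(0.0567), np.float64(0.0357)]
yaw x 28.326103959787364
yaw x 28.685035788779288
yaw from y 27.85095960634132 0.05644444664002179
yaw from y 28.697420697991646 0.05666204248080457
yaw from y 30.12916169031253 0.031701432001641716
ctr [ 0.67387814 -0.12474248] tip dir 28.642231395393075 0.05348867513467237
[144.1377258  172.93495933]
[259.46035104 112.56782254]
[298.43478349 183.37965595]
[183.49785076 245.96421599]
```

The flank block measures 56.5 × 35 mm against the given 56 × 36, and the nose length is 53.5 against 52, so the fix is sound. Cam centre is (0.674,-0.1247), yaw 28.5°. I'll turn the jaws +6° and descend to TCP z = 0.013.

```bash
python3 -m creep '{"hand":[-1,-1,-1,-1,-1,-1,-1,-1,-1,-1],"slide":[[0.02,0,0.002],[0.05,-0.001,0.005],[0.08,-0.001,0.005],[0.11,-0.001,0.005],[0.14,-0.001,0.005],[0.16,-0.001,0.005],[0.18,-0.001,0.005],[0.19,-0.001,0.005],[0.199,-0.001,0.005],[0.199,-0.001,0.005]],"spin":[1,3,5,6,6,6,6,6,6,6]}' 35
python3 - <<'E'
from h import *
plan([0.674,-0.1247,0.013],118.5)
E
```

```text
time_s: 2.62
ee_pos: [0.6729, -0.1264, 0.0134]
eef_rot: [-0.69, 1.569, 2.945]
force: [-0.0, 0.0, -0.8]
grip_width: 0.0939
pos [ 0.6729 -0.1264  0.0134] slide mm [ 0.4 -1.  -1.8]
tool y yaw -61.74 x axis [-0.002  0.    -1.   ] q6 0.839 t 2.6167 F [-0.   0.  -0.8] w 0.09390608463865649
spin options [179.76  -0.24]
```

```bash
python3 -m creep '{"hand":[-0.2,0,0.2,0.5,0.7,1,1,1,1,1,1,1],"slide":[[0,-0.001,-0.002],[0,-0.001,-0.002],[0,-0.001,-0.002],[0,-0.001,-0.002],[0,-0.001,-0.002],[0,-0.001,-0.002],[0,-0.001,-0.002],[0,-0.001,-0.002],[0,-0.001,-0.002],[0,-0.001,-0.002],[0,-0.001,-0.002],[0,-0.001,-0.002]],"spin":[0,0,0,0,0,0,0,0,0,0,0,0]}' 35
python3 - <<'E'
from h import *
plan([0.674,-0.1247,0.013],118.5)
E
```

```text
time_s: 3.62
ee_pos: [0.6752, -0.1241, 0.0148]
eef_rot: [2.458, 1.57, -0.19]
force: [-1.6, 1.5, 5.2]
grip_width: 0.0557
pos [ 0.6752 -0.1241  0.0148] slide mm [ 1.8 -0.   1.3]
tool y yaw -61.71 x axis [ 0. -0. -1.] q6 0.842 t 3.6167 F [-1.6  1.5  5.2] w 0.055662687298803845
spin options [179.79  -0.21]
```

The cam is gripped at a width of 55.7 mm. I'll lift it and carry it to just short of the stand, so the wrist camera can see the spindle ahead of it.

```bash
python3 -m creep '{"hand":[1,1,1,1,1,1,1,1,1,1,1,1],"slide":[[-0.01,0,0],[-0.04,0,0],[-0.08,0,0],[-0.12,-0.01,0.003],[-0.15,-0.03,0.01],[-0.18,-0.06,0.02],[-0.2,-0.095,0.03],[-0.2,-0.13,0.042],[-0.2,-0.165,0.053],[-0.2,-0.2,0.065],[-0.2,-0.235,0.076],[-0.2,-0.27,0.087]],"spin":[0,0,0,0,3,6,10,14,18,22,26,30]}' 35
python3 - <<'E'
from h import *
plan([0.42,0.12,0.22],-95)
E
```

```text
time_s: 4.62
ee_pos: [0.4685, 0.0733, 0.2143]
eef_rot: [0.012, 1.57, 3.12]
force: [0.3, 1.2, -3.6]
grip_width: 0.0558
pos [0.4685 0.0733 0.2143] slide mm [ -5.7 -45.   50.1]
tool y yaw -91.92 x axis [-0.001  0.    -1.   ] q6 1.682 t 4.6167 F [ 0.3  1.2 -3.6] w 0.05578875238215097
spin options [   3.08 -176.92]
```

```bash
python3 -m creep '{"hand":[1,1,1,1,1],"slide":[[0,-0.02,0.02],[0,-0.04,0.04],[0,-0.045,0.05],[0,-0.045,0.05],[0,-0.045,0.05]],"spin":[2,3,3,3,3]}' 35
python3 - <<'E'
from h import *
plan([0.42,0.12,0.22],-95)
im,c=snap('wrist','wrist2'); snap('side','side2')
E
```

```text
time_s: 5.03
ee_pos: [0.4219, 0.1188, 0.2147]
eef_rot: [2.789, 1.57, -0.434]
force: [0.8, 0.1, -5.1]
grip_width: 0.0555
pos [0.4219 0.1188 0.2147] slide mm [-5.3 -1.1  2. ]
tool y yaw -94.64 x axis [ 0. -0. -1.] q6 1.843 t 5.0333 F [ 0.8  0.1 -5.1] w 0.05548565239055638
spin options [   0.36 -179.64]
```

View pics/wrist2.png

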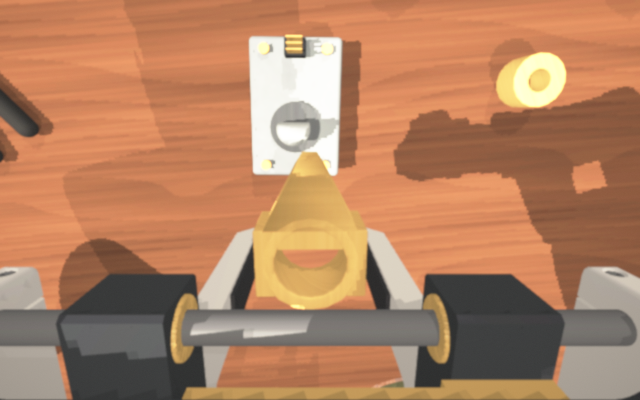

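View pics/side2.png

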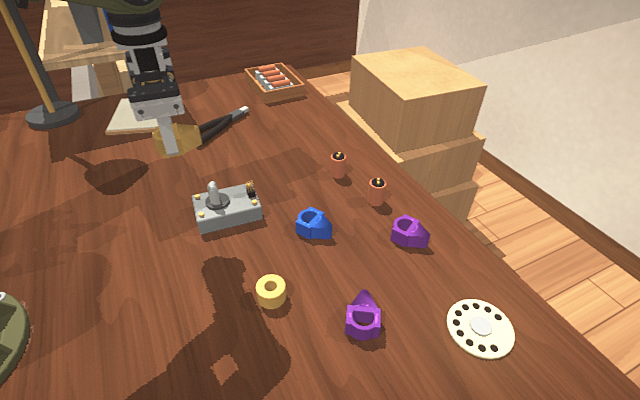

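The cam is held level between the fingers. The stand is ahead at about (295,105), with its shoulder and spindle near (296,127) and the springs at (294,45). Zooming on the stand in both views.

```bash
python3 - <<'E'
from h import *
im,c=load('wrist2')
a=cv2.resize(im[30:180,240:350],None,fx=5,fy=5,interpolation=cv2.INTER_CUBIC)
s,_=load('side0'); b=cv2.resize(s[170:240,185:270],None,fx=5,fy=5,interpolation=cv2.INTER_CUBIC)
cv2.imwrite('pics/w2z.png',a[:590,:,::-1]);cv2.imwrite('pics/w2y.png',a[300:,:,::-1]);cv2.imwrite('pics/s2z.png',b[:,:,::-1])
E
```

```text
(no output)
```

View pics/w2z.png

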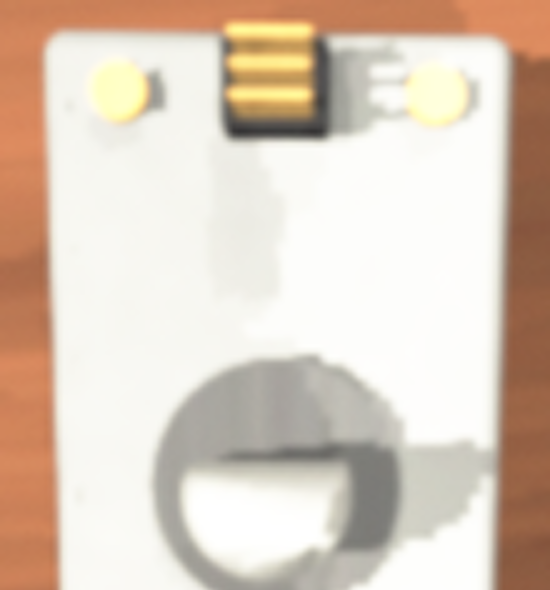

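View pics/s2z.png

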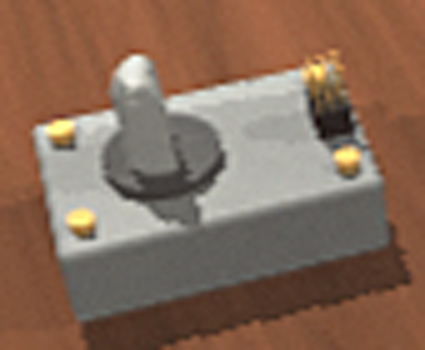

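View pics/w2y.png

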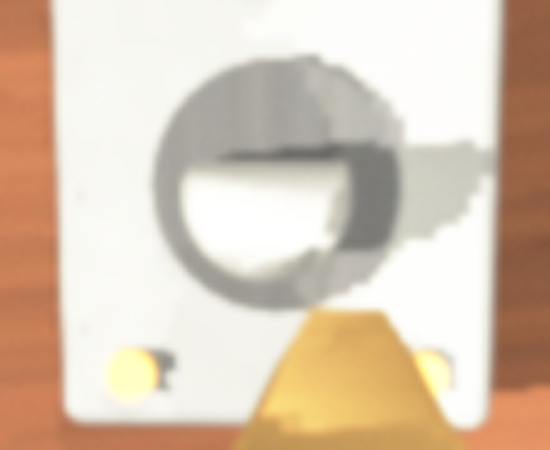

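```bash
python3 - <<'E'
from h import *
im,c=load('wrist2')
z=lambda p:((p[0]+.5)/5-.5+240,(p[1]+.5)/5-.5+30)
yaw=lambda d:np.degrees(np.arctan2(d[1],d[0]))
for h in (.036,.040,.044):
    P=np.array([ray(c,z(p),h)[:2] for p in [(45,32),(512,38),(492,722),(65,722)]])
    print(h,'sides',[np.linalg.norm(P[i]-P[(i+1)%4]).round(4) for i in range(4)],'yaws',yaw(P[0]-P[3]),yaw(P[1]-P[2]),yaw(P[0]-P[1])-90,yaw(P[3]-P[2])-90)
    xd=(P[0]-P[3])+(P[1]-P[2]);xd/=np.linalg.norm(xd);m=(P[2]+P[3])/2; m2=(P[0]+P[1])/2
    print('axis est',(m+.05*xd).round(4),(m2-.085*xd).round(4), P.mean(0)-.0175*xd)
h=.046
L,Rr,T,B=[ray(c,z(p),h)[:2] for p in [(154,483),(402,483),(278,357),(278,608)]]
print('disc',np.linalg.norm(L-Rr),np.linalg.norm(T-B),(L+Rr)/2,(T+B)/2)
S=[z(p) for p in [(120,90),(437,95),(134,675)]]
S=np.array([ray(c,p,.046)[:2] for p in S]);print('screws',S.round(4),yaw(S[0]-S[1])-90,yaw(S[0]-S[2]))
# spindle top
for p in [(182,490),(350,490),(265,582),(190,462),(350,462)]: print(p,ray(c,z(p),.09)[:2].round(4))
# overlay predicted
Cc=np.array([.486,.12])
E
```

```text
0.036 sides [np.float64(0.0898), np.float64(0.1335), np.float64(0.0908), np.float64(0.1346)] yaws -5.550989657951696 -5.159319560177139 -5.406991755792333 -4.705704056974156
axis est [0.4807 0.1289] [0.4798 0.129 ] [0.4802404  0.12891684]
0.04 sides [np.float64(0.0888), np.float64(0.132), np.float64(0.0897), np.float64(0.1331)] yaws -5.550989657951706 -5.159319560177137 -5.406991755792305 -4.705704056974156
axis est [0.4814 0.1286] [0.479  0.1289] [0.48019986 0.12874596]
0.044 sides [np.float64(0.0878), np.float64(0.1305), np.float64(0.0887), np.float64(0.1316)] yaws -5.5509896579517175 -5.159319560177134 -5.406991755792276 -4.705704056974184
axis est [0.4821 0.1284] [0.4782 0.1288] [0.48015931 0.12857507]
disc 0.04940903967795466 0.048949419133958706 [0.48082144 0.12852792] [0.48046811 0.12855894]
screws [[0.5554 0.1514]
 [0.5496 0.092 ]
 [0.4449 0.1615]] -5.565562434197773 -5.231999004184656
(182, 490) [0.4827 0.1432]
(350, 490) [0.4803 0.1141]
(265, 582) [0.4657 0.1303]
(190, 462) [0.4873 0.1413]
(350, 462) [0.4851 0.1137]
```

```bash
python3 - <<'E'
from h import *
im,c=load('wrist2')
a=cv2.resize(im[145:315,240:380],None,fx=4,fy=4,interpolation=cv2.INTER_CUBIC)[:600]
cv2.imwrite('pics/w2c.png',a[:,:,::-1])
E
```

```text
(no output)
```

View pics/w2c.png

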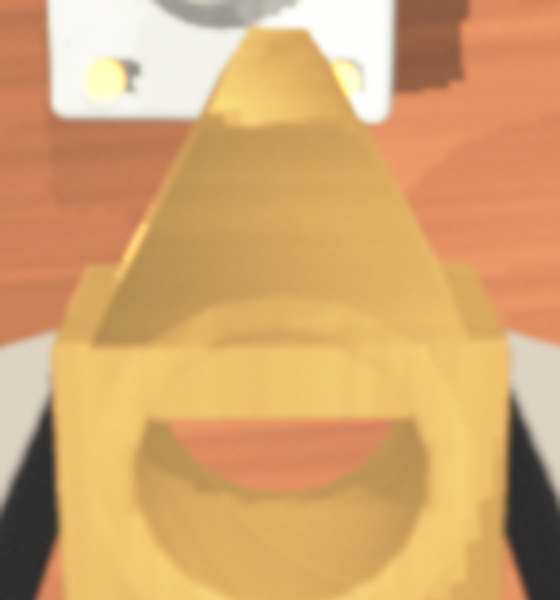

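```bash
python3 - <<'E'
from h import *
im,c=load('wrist2')
z=lambda p:((p[0]+.5)/4-.5+240,(p[1]+.5)/4-.5+145)
yaw=lambda d:np.degrees(np.arctan2(d[1],d[0]))
p0=np.array([.4219,.1188]); a=np.radians(-94.64); ty=np.array([np.cos(a),np.sin(a)]); tz=np.array([ty[1],-ty[0]])
def tl(P): return (np.array([ty@(P-p0),tz@(P-p0)])*1000).round(2)
for h in (.230,.234,.238):
    r=lambda p:ray(c,z(p),h)[:2]
    F=[r((53,345)),r((509,345))]; 
    print(h,'w',np.linalg.norm(F[0]-F[1]),'yaw',yaw(F[0]-F[1])-90,'front mid tool yz mm',tl((F[0]+F[1])/2),'boreLR',tl(r((134,470))),tl(r((430,470))),'flat',tl(r((282,419))),'bottom',tl(r((282,602))))
E
```

```text
0.23 w 0.05648603542478853 yaw -4.693551821170203 front mid tool yz mm [  0.33 -15.05] boreLR [-18.37   1.77] [19.24  1.8 ] flat [ 0.45 -5.18] bottom [ 0.41 20.53]
0.234 w 0.05503943783398121 yaw -4.693551821170132 front mid tool yz mm [  0.34 -16.52] boreLR [-17.88  -0.13] [18.76 -0.1 ] flat [ 0.45 -6.91] bottom [ 0.42 18.15]
0.238 w 0.05359284024317389 yaw -4.693551821170132 front mid tool yz mm [  0.34 -17.99] boreLR [-17.39  -2.03] [18.28 -2.  ] flat [ 0.45 -8.63] bottom [ 0.42 15.77]
```

The spindle axis is (0.4804, 0.1287) with +x at yaw -5.3°. Stand edges, disc and screws agree to within 1 mm. The cam centre sits about 1.3 mm along tool +z from the TCP. I'll move over the spindle at hover height.

```bash
python3 - <<'E'
from h import *
plan([0.4817,0.1290,0.12],-95.3)
E
```

```text
pos [0.4224 0.1183 0.2144] slide mm [ 94.4 -15.6 -58.2]
tool y yaw -94.73 x axis [ 0. -0. -1.] q6 1.843 t 5.1333 F [ 0.7 -0.6 -5.4] w 0.05598303297887217
spin options [   0.57 -179.43]
```

```bash
python3 -m creep '{"hand":[1,1,1,1,1,1,1,1],"slide":[[0,-0.005,-0.02],[0,-0.012,-0.045],[0.01,-0.016,-0.058],[0.04,-0.016,-0.058],[0.07,-0.016,-0.058],[0.09,-0.016,-0.058],[0.094,-0.016,-0.058],[0.094,-0.016,-0.058]],"spin":[0,0.6,0.6,0.6,0.6,0.6,0.6,0.6]}' 35
python3 - <<'E'
from h import *
plan([0.4817,0.1290,0.12],-95.3)
snap('wrist','wrist3'); snap('side','side3')
for n,b in(('wrist3',(215,145,395,325)),('side3',(140,110,280,250))):
    im,_=load(n); cv2.imwrite('pics/'+n+'z.png',cv2.resize(im[b[1]:b[3],b[0]:b[2]],None,fx=3,fy=3,interpolation=cv2.INTER_CUBIC)[:,:,::-1])
E
```

```text
time_s: 5.8
ee_pos: [0.481, 0.1294, 0.1195]
eef_rot: [0.287, 1.568, -2.948]
force: [0.4, -0.6, -4.2]
grip_width: 0.0556
pos [0.481  0.1294 0.1195] slide mm [-0.6  0.3 -0.8]
tool y yaw -95.36 x axis [-0.003 -0.    -1.   ] q6 1.854 t 5.8 F [ 0.4 -0.6 -4.2] w 0.055601240029380446
spin options [-6.0000e-02  1.7994e+02]
```

View pics/wrist3z.png

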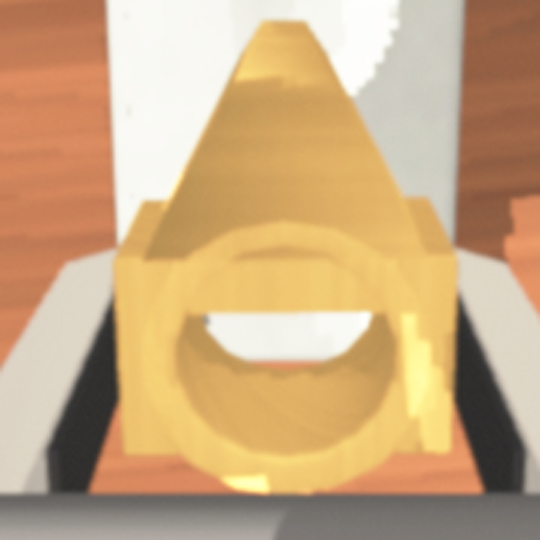

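View pics/side3z.png

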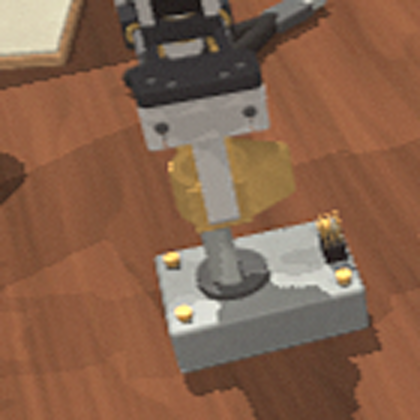

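Nothing contradicts the alignment. In the side view the spindle lies centred under the cam, and the springs are clear ahead of the nose. Descending gently onto the taper.

```bash
python3 -m creep '{"hand":[1,1,1,1,1,1],"slide":[[0.006,0,-0.001],[0.012,0,-0.001],[0.016,0,-0.001],[0.02,0,-0.001],[0.023,0,-0.001],[0.023,0,-0.001]],"spin":[0,0,0,0,0,0]}' 35
python3 - <<'E'
from h import *
plan([0.4817,0.1290,0.061],-95.3)
E
```

```text
time_s: 6.4
ee_pos: [0.4817, 0.13, 0.0968]
eef_rot: [0.289, 1.57, -2.945]
force: [0.2, -0.4, -3.9]
grip_width: 0.0557
pos [0.4817 0.13   0.0968] slide mm [35.8  1.  -0.2]
tool y yaw -95.3 x axis [-0.001 -0.    -1.   ] q6 1.854 t 6.4 F [ 0.2 -0.4 -3.9] w 0.05574912050464442
spin options [ -0. 180.]
```

The cam bottom is about 8 mm below the spindle top with no contact force. Continuing.

```bash
python3 -m creep '{"hand":[1,1,1,1,1,1,1],"slide":[[0.004,0.0005,0],[0.01,0.001,0],[0.016,0.001,0],[0.022,0.001,0],[0.027,0.001,0],[0.03,0.001,0],[0.03,0.001,0]],"spin":[0,0,0,0,0,0,0]}' 35
python3 - <<'E'
from h import *
plan([0.4817,0.1290,0.061],-95.3)
E
```

```text
time_s: 6.98
ee_pos: [0.4815, 0.129, 0.0666]
eef_rot: [0.28, 1.57, -2.954]
force: [-0.4, 0.8, -4.9]
grip_width: 0.0558
pos [0.4815 0.129  0.0666] slide mm [ 5.6 -0.1 -0.2]
tool y yaw -95.31 x axis [-0.001 -0.    -1.   ] q6 1.852 t 6.9833 F [-0.4  0.8 -4.9] w 0.05575185944138724
spin options [-1.0000e-02  1.7999e+02]
```

```bash
python3 -m creep '{"hand":[1,1,1,1,1],"slide":[[0.002,0,0],[0.003,0,0],[0.004,0,0],[0.005,0,0],[0.005,0,0]],"spin":[0,0,0,0,0]}' 35
python3 - <<'E'
from h import *
plan([0.4817,0.1290,0.061],-95.3)
E
```

```text
time_s: 7.4
ee_pos: [0.4818, 0.129, 0.0624]
eef_rot: [-0.495, 1.571, 2.554]
force: [0.2, 0.5, -5.2]
grip_width: 0.0559
pos [0.4818 0.129  0.0624] slide mm [1.4 0.  0.1]
tool y yaw -95.31 x axis [-0.  0. -1.] q6 1.852 t 7.4 F [ 0.2  0.5 -5.2] w 0.05591420834547547
spin options [-1.0000e-02  1.7999e+02]
```

```bash
python3 -m creep '{"hand":[1,1,1,1],"slide":[[0.001,0,0],[0.002,0,0],[0.002,0,0],[0.002,0,0]],"spin":[0,0,0,0]}' 35
python3 - <<'E'
from h import *
plan([0.4817,0.1290,0.061],-95.3)
E
```

```text
time_s: 7.73
ee_pos: [0.482, 0.129, 0.0607]
eef_rot: [-2.872, 1.57, 0.177]
force: [-1.2, 0.2, -0.5]
grip_width: 0.0556
pos [0.482  0.129  0.0607] slide mm [-0.3  0.1  0.3]
tool y yaw -95.31 x axis [ 0.  0. -1.] q6 1.852 t 7.7333 F [-1.2  0.2 -0.5] w 0.05563603244029969
spin options [-1.0000e-02  1.7999e+02]
```

The z force rose from -5 to -0.5 N, so the cam has just touched. One more mm to confirm.

```bash
python3 -m creep '{"hand":[1,1,1],"slide":[[0.001,0,0],[0.001,0,0],[0.001,0,0]],"spin":[0,0,0]}' 35
python3 - <<'E'
from h import *
plan([0.4817,0.1290,0.061],-95.3)
snap('side','side4')
im,_=load('side4');b=(140,110,280,250); cv2.imwrite('pics/side4z.png',cv2.resize(im[b[1]:b[3],b[0]:b[2]],None,fx=4,fy=4,interpolation=cv2.INTER_CUBIC)[:,:,::-1])
E
```

```text
time_s: 7.98
ee_pos: [0.482, 0.1291, 0.0606]
eef_rot: [-2.968, 1.57, 0.081]
force: [-7.4, -0.5, 13.7]
grip_width: 0.0559
pos [0.482  0.1291 0.0606] slide mm [-0.4  0.1  0.3]
tool y yaw -95.3 x axis [ 0.001  0.    -1.   ] q6 1.852 t 7.9833 F [-7.4 -0.5 13.7] w 0.05586432891502945
spin options [ -0. 180.]
```

View pics/side4z.png

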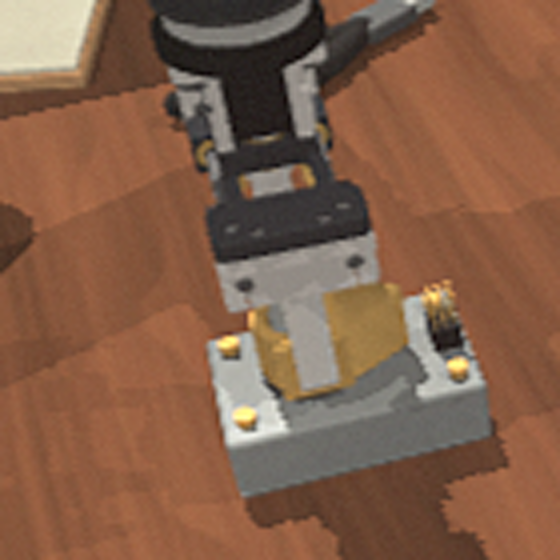

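The cam stops hard at TCP z = 0.0606, against 0.061 expected at full seat, and the side view shows it down on the stand. Easing off the pressure, opening, then retreating straight up.

```bash
python3 -m creep '{"hand":[1,0.6,0.2,-0.2,-0.6,-1,-1,-1,-1],"slide":[[-0.001,0,0],[-0.001,0,0],[-0.001,0,0],[-0.001,0,0],[-0.001,0,0],[-0.001,0,0],[-0.001,0,0],[-0.001,0,0],[-0.001,0,0]],"spin":[0,0,0,0,0,0,0,0,0]}'

```

```text
time_s: 8.78
ee_pos: [0.4819, 0.129, 0.0605]
eef_rot: [-2.425, 1.571, 0.624]
force: [-0.3, 1.0, 0.1]
grip_width: 0.0862
```

```bash
python3 -m creep '{"hand":[-1,-1,-1,-1,-1,-1,-1,-1,-1,-1],"slide":[[0,0,0],[-0.005,0,0],[-0.015,0,0],[-0.03,0,0],[-0.06,0,0],[-0.09,0,0],[-0.12,0,0],[-0.15,0,0],[-0.15,0,0],[-0.15,0,0]],"spin":[0,0,0,0,0,0,0,0,0,0]}'
python3 - <<'E'
from h import *
plan([0.4817,0.1290,0.061],-95.3)
snap('side','side5');snap('wrist','wrist5')
for n,b in(('wrist5',(240,120,380,260)),('side5',(160,150,300,250))):
    im,_=load(n); cv2.imwrite('pics/'+n+'z.png',cv2.resize(im[b[1]:b[3],b[0]:b[2]],None,fx=4,fy=4,interpolation=cv2.INTER_CUBIC)[:,:,::-1])
E
```

```text
time_s: 9.62
ee_pos: [0.4823, 0.1291, 0.2126]
eef_rot: [-2.864, 1.567, 0.185]
force: [-0.1, 0.2, -0.7]
grip_width: 0.0939
pos [0.4823 0.1291 0.2126] slide mm [151.6   0.3   1.2]
tool y yaw -95.31 x axis [ 0.004  0.001 -1.   ] q6 1.852 t 9.6167 F [-0.1  0.2 -0.7] w 0.0939291503041825
spin options [-1.0000e-02  1.7999e+02]
```

View pics/wrist5z.png

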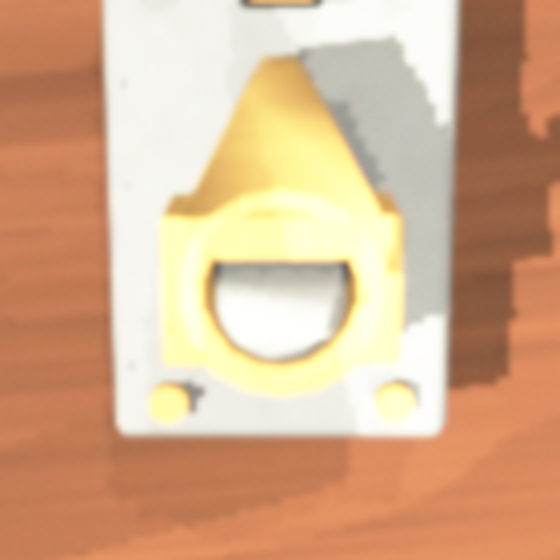

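View pics/side5z.png

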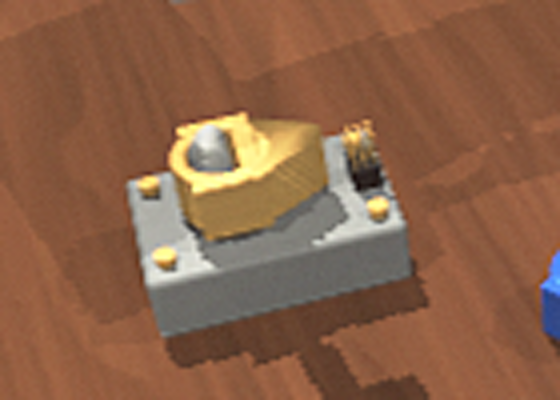

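The cam encircles the spindle flat to flat, its nose points at the springs, and the spindle tip stands proud of it. One numeric check of its top height, then hand in.

```bash
python3 - <<'E'
from h import *
im,c=load('wrist5'); z=lambda p:((p[0]+.5)/4-.5+240,(p[1]+.5)/4-.5+120)
A,B,C,D=[ray(c,z(p),.08)[:2] for p in[(161,213),(403,213),(402,365),(163,365)]]
print('w',np.linalg.norm(A-B),np.linalg.norm(C-D),'len',np.linalg.norm(A-D),'ctr',(A+B+C+D)/4,'yaw',np.degrees(np.arctan2(*(A-B)[::-1]))-90)
print(ctrl.hand_in())
E
```

```text
w 0.055490184488678554 0.05643340054434458 len 0.036377891390506775 ctr [0.48128713 0.12868684] yaw -5.370900665575604
the job is handed in; nothing more can be done
None
```

I fitted the brass cam onto the spindle, seated it on the shoulder, let go and backed off. I handed the job in at about 9.7 s of the 38 s allowed; the hand-in gave no verdict.

**Seating:** the cam stopped hard at TCP z = 0.0606 m with about 18 N of contact, where I expected 0.061 m.

**Last pictures (after release):**
- The cam lies level with its flat against the spindle's flat, and its nose points at the springs.
- Measured at the seated top height, its flanks came out at 55.5–56.4 × 36.4 mm (56 × 36 given).
- Its centre is within about 1 mm of the spindle axis I measured, and its yaw is -5.4° against about -5.3° for the stand.

**Other parts:** the arm did not go near the collar or the blue and purple look-alikes, though I took no final picture of them.

**Slip:** I typed the first row of the first move in mm instead of m. The per-row limit clipped it in the right direction, so it had no effect on the job. No check failed or disagreed.

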